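Fit the backup cell in a control module

ROBOT

A 6-joint arm with a two-finger parallel gripper is mounted at the origin on the work surface. World frame = base frame: x ahead of the robot, y to its left, z up, the work surface at z = 0. Lengths are in mm, angles in degrees, forces in N, time in s.
With the tool pointing down it reaches from about 300 to 850 mm from the base axis. Payload 4.2 kg.
Tool frame: the origin (TCP) lies between the finger pads; the fingertips stand 14 mm ahead of it and the grasp point (between the pads) lies 5 mm behind it (env.finger_overhang is the distance from the TCP to the fingertips, in mm); z points along the fingers, y is the line along which they close (so a half turn about z gives the same grasp; the last joint's range is limited). The gripper opens to 91 mm and grips with 3 to 60 N. Pads are 32 mm wide; open, the fingers measure 118 mm over their backs; the gripper's body (76 mm by 178 mm) begins 60 mm behind the grasp point.
Start: joints at [-64.229, 18.312, 89.639, -0, 72.044, -1.146], TCP at [260.312, -512.718, 227.976] pointing down, gripper open.
Joint ranges: [-177.97, 177.97], [-48.28, 115.42], [12.27, 149.76], [-77.06, 257.06], [2.81, 150.46], [-146.56, 146.56]. Speed limits (degrees/s): [147.25, 147.25, 180, 180, 180, 180].

INTERFACE

Orientations are given as [roll, pitch, yaw] about the fixed x, y, z axes, in that order (R = Rz(yaw) Ry(pitch) Rx(roll)).
In Python, from workcell import status, cams, env, finder gives the robot as it stands.
- The arm moves only by the tool apply_moves, never from a script. Its argument "increments" is a list of rows, each a list of 7 numbers: the opening, from -1 (shut) to 1 (fully open), then the shift along the world's x, y, z in m, then the turn, a rotation vector about the world's x, y, z in degrees. In form: [[gripper, x, y, z, ax, ay, az], ...]. A call has 1 to 5 rows; each row shifts and turns the commanded pose from where the row before left it; what a row does not reach is not made up. A row lasts 1/12 s, in which the tool goes at most 41.7 mm and 7.16 degrees, less where a joint would pass 70% of its speed; a pose out of reach is approached as far as the arm can. A call with a gripper value outside its range is refused whole. The fingers move at their own pace and stop on an object; "newtons" is the grip in N (left out, the last holds). Time passes only in rows, so rows that do not move let the fingers close. It gives the time, the measured TCP pose, the force, the opening and the grip force at its end, in the units of the state.
- status.state(): the state, without advancing time (a new reading comes with each control period).
- cams.grab_frame(name): name is "side" or "top"; returns a dict with "color" (480x640x3 uint8, red, green, blue), "intrinsics" (3x3 intrinsics, pixels), "R" (3x3) and "t" (3): a world point X has camera coordinates R X + t. Camera axes: x right, y down, z forward; pixel columns grow to the right and rows downward; lengths in mm; the calibration is good to about 2 mm. A picture is of the moment at which its call begins. There is no depth.
- env.job_done(): hands the job in; it is judged then, once.
Trained networks look in the newest picture that a camera, given by its name, has taken for a name from the list of things; names that differ only in an ending like _2 or _b are one class to them, and where a whole thing is asked for, a point or a joint stands for the part that bears it (a point fixed in the world has none). Each returns a list of dicts, best first, with "score" (0 to 1); they miss things now and then, are a little off and sometimes report something else, mostly with a low value. They report only what shows in the picture. A call takes as long as a camera call. They do not tell look-alikes from the thing itself.
- finder.boxes_of(query, camera): "rect" ([left, top, width, height] in pixels, round what is visible of it).
- finder.trace(query, camera): "pixels" (480x640 bool, what is visible of it) and "rect" ([left, top, width, height] in pixels, round what is visible of it).
The state is a dict: "time_s": time; "qpos": joint angles; "qvel": joint speeds; "effort": joint torques, N m; "ee_pos": TCP position; "ee_rot": TCP orientation; "force": force on the tool from outside, world axes, zero at the start; "torque": the same for the moment, N m; "gripper_width": finger opening in mm; "gripper_force": force on a finger pad.
Only numpy, scipy, OpenCV 4.12 (cv2) and the standard library are available. Lean on these libraries where they do the work, as an engineer would, in place of code of your own. Each camera call takes 0.05 s, during which the arm holds its last target. There are 200 camera calls.

TASK

Fit the larger of the two loose cells into the spring holder on the aluminium module: flat end against the coil spring, raised terminal on the fixed contact, pressed back on the spring so that its other end drops in behind the end wall and it lies fully home. Then swing the keeper bar over it until it meets its stop, and let go; leave everything else on the bench where it is.

Things in the scene. Friction and masses are not known exactly. Their poses are not given: they have to be found in the camera images.
- cell_center (a point): centre of the cell to fit: the larger loose cell, a bare-metal cylinder 33 mm in diameter, 61 mm long over all, about 140 g, lying on the bench (centre 16.5 mm up; it rolls if nudged). x axis: along the cell towards its raised terminal, a brass button 10 mm across and 2 mm high, with a 5 mm black band round the body near that end. The other end (-x) is flat.
- cell_nub (a point): face of the raised terminal, 30.5 mm from the cell's centre along its +x
- cell_flat (a point): flat end of the cell, 30.5 mm from the cell's centre along -x
- seat (a point): where the fitted cell's centre belongs, in the open-topped black holder on the module; 24.5 mm above the bench, holder floor 16.5 mm below it. z up; x level along the holder towards the end wall: the fitted cell lies along x, raised terminal at +x. Both sides are open for fingers at x = -19 to 19 mm, down to the floor, which is 46 mm wide.
- module: aluminium mounting plate, 180 x 116 x 4 mm (x = -75 to 105, y = -58 to 58 mm), fixed to the bench at varying place and heading, axes as the seat's; origin on the bench under the seat. Cheeks beside the cell at x = 19 to 29 mm both ways, 37 mm apart (45 over all), up to 22 mm above the bench. Terminal strip, 22 mm above the bench: x = -65 to -15, y = -54 to -38 mm.
- wall_top (a point): middle of the top edge of the end wall's inner face (fixed contact): seat x = +30.5 mm, 28 mm above the bench; wall 5 mm thick, 40 mm wide. A cell held level just above this wall already faces the upper part of the spring disc: it can be pushed back on it there, then lowered; it can also go in tilted, flat end low.
- disc (a point): centre of the spring contact's face: a steel disc 26 mm across on a coil spring, on the seat's axis at x = -24.5 mm when free, pushed in towards -x. The gap to the wall is 6 mm too short for the cell, so the disc must be pushed back 6 mm, and a little more to pass the wall; it stops at 12 mm. Black pocket behind it: x = -40 to -56 mm, 44 mm wide, top 40 mm above the bench.
- spring (a joint): how far the spring disc is pushed back, m: 0 free, 0.006 with the cell fitted, 0.012 fully in. Force 2.7 N at 0, plus 0.9 N per mm
- pivot (a point): pivot of the keeper, on the post beyond the end wall: 56 mm from the seat along its +x, 45.5 mm above the bench; same axes as the seat; post 12 mm across (hub on top 16 mm)
- keeper_knob (a point): middle of the black knob on the keeper's free end: upright, 10 mm in diameter, 18 mm tall, from 47.5 to 65.5 mm above the bench, 38 mm from the pivot. The keeper is a level steel bar 43 mm long, 11 mm wide, 4 mm thick, underside 43.5 mm above the bench (2.5 mm over a fitted cell)
- keeper (a joint): angle of the keeper, rad: 0 = against its stop, bar lying over the cell's raised-terminal end, pointing along the seat's -x; grows as it swings out level, clockwise from above, towards the seat's +y (1.57: pointing along +y), to 2.4. It starts swung out, 1.4 to 2.3, and stays where it is left (friction 0.03 N m, about 1 N at the knob)
- small_cell: leave alone: a smaller bystander cell, same make: 25 mm diameter, 50 mm long, lying; origin at its centre
- screwdriver: leave alone: loose screwdriver, 190 mm long, lying between the cells and the module, handle towards the robot, up to 30 mm high; origin under its middle
- multimeter: leave alone: hand multimeter lying flat, 150 x 78 x 45 mm, right of the module; origin under its middle
- tape_roll: leave alone: roll of tape lying flat, 76 mm across, 19 mm high; origin under its middle
- parts_bin: leave alone: open bin with screws, 110 x 160 x 60 mm, beyond the module; origin under its middle
- spray_can: leave alone: spray can standing, 52 mm across, 150 mm high, far left; origin under its middle
- ferrule_box: leave alone: clear box of ferrules, 100 x 70 x 28 mm, left; origin under its middle
Mind the look-alikes: they are no part of the job. Leave any blue look-alike of the part that bears cell_center alone.

How it is judged:
By the outcome, as a careful person would: the job done as asked, in the order asked, and still so for the second after the job is handed in, with the robot touching nothing.
It also fails if it takes over 54 s, if anything falls off the work surface, if the arm or the gripper's body presses on something with over 40 N, if the wrist force passes 120 N, or if a joint passes its speed limit or range.

## Working session

There is one attempt and no reset: what is moved stays moved. The work goes in short steps, Python scripts to look and compute and a tool call to move; the robot and the scene stay as the last step left them, time stands still between calls to the robot, and variables do not carry over. Pictures are saved under pics/ and viewed, at most 10 in all, crops included, and the job is handed in when it is done.

Besides the shell and the picture viewer there is one more tool, called as name([rows], argument=value, ...), one row to a line, values as JSON. apply_moves: Moves the arm, as the interface text tells. Its arguments: {"type":"object","properties":{"increments":{"type":"array","items":{"type":"array","items":{"type":"number"}}},"newtons":{"type":"number"}},"required":["increments"]}

```bash
mkdir -p pics; ls
cat > h.py <<'E'
import numpy as np, cv2
from workcell import status, cams, env, finder
def grab(n):
    f=cams.grab_frame(n); return f
def ray(f,u,v):
    K,R,t=[np.array(f[k],float) for k in("intrinsics","R","t")]
    c=-R.T@t; d=R.T@np.linalg.solve(K,[u,v,1.]); return c,d/np.linalg.norm(d)
def onz(f,u,v,z):
    c,d=ray(f,u,v); return c+d*(z-c[2])/d[2]
def proj(f,X):
    K,R,t=[np.array(f[k],float) for k in("intrinsics","R","t")]
    p=K@(R@np.array(X,float)+t); return p[:2]/p[2]
def tri(f1,p1,f2,p2):
    c1,d1=ray(f1,*p1);c2,d2=ray(f2,*p2)
    s=np.linalg.lstsq(np.c_[d1,-d2],c2-c1,rcond=None)[0]
    a,b=c1+d1*s[0],c2+d2*s[1]; return (a+b)/2,np.linalg.norm(a-b)
E
python3 - <<'E'
from h import *
for n in("top","side"):
    f=grab(n); cv2.imwrite(f"pics/{n}0.png",f["color"][:,:,::-1])
    print(n,-np.array(f["R"]).T@np.array(f["t"]),np.array(f["intrinsics"])[0],np.round(f["R"],2).tolist())
    for q in("cell_center","small_cell","module","keeper_knob","keeper","disc","seat","spring"):
        try: print(q,[(np.round(b["rect"]).tolist(),round(b["score"],2)) for b in finder.boxes_of(q,n)][:4])
        except Exception as e: print(q,e)
E
```

```text
pics
top [ 488.77747147   29.27715025 1214.22062574] [505.01447256   0.         318.33819563] [[0.03, -1.0, 0.01], [-0.99, -0.03, -0.11], [0.11, -0.0, -0.99]]
cell_center [([260.0, 238.0, 27.0, 23.0], 0.73), ([175.0, 239.0, 19.0, 24.0], 0.66), ([217.0, 221.0, 24.0, 30.0], 0.63)]
small_cell [([206.0, 295.0, 17.0, 24.0], 0.53)]
module [([372.0, 238.0, 61.0, 82.0], 0.66)]
keeper_knob [([395.0, 291.0, 22.0, 21.0], 0.46)]
keeper [([397.0, 292.0, 18.0, 19.0], 0.69)]
disc [([399.0, 256.0, 8.0, 5.0], 0.54)]
seat [([371.0, 243.0, 56.0, 79.0], 0.68)]
spring [([400.0, 258.0, 9.0, 1.0], 0.46)]
side [  248.16494228 -1230.41054357   876.89626517] [540.14106917   0.         322.3718109 ] [[0.96, -0.27, -0.02], [-0.16, -0.51, -0.84], [0.22, 0.82, -0.54]]
cell_center [([287.0, 197.0, 22.0, 14.0], 0.66), ([302.0, 211.0, 23.0, 18.0], 0.58), ([301.0, 227.0, 26.0, 17.0], 0.57)]
small_cell [([364.0, 240.0, 66.0, 60.0], 0.7), ([256.0, 218.0, 15.0, 12.0], 0.61)]
module [([286.0, 279.0, 76.0, 46.0], 0.57)]
keeper_knob [([295.0, 289.0, 19.0, 14.0], 0.48)]
keeper [([296.0, 292.0, 14.0, 11.0], 0.62), ([286.0, 282.0, 72.0, 43.0], 0.22)]
disc []
seat [([284.0, 283.0, 78.0, 39.0], 0.8), ([365.0, 244.0, 68.0, 56.0], 0.28)]
spring [([337.0, 292.0, 7.0, 10.0], 0.49)]
```

Run:
```python
import cv2,numpy as np
a=cv2.imread("pics/top0.png"); b=cv2.imread("pics/side0.png")
A=cv2.resize(a[200:350,150:450],None,fx=2.66,fy=2.66,interpolation=cv2.INTER_CUBIC)[:400]
cv2.imwrite("pics/topc.png",cv2.resize(a[190:340,160:360],(800,600),interpolation=cv2.INTER_CUBIC))
cv2.imwrite("pics/modc.png",np.hstack([cv2.resize(a[225:335,362:442],(400,550),interpolation=cv2.INTER_CUBIC),cv2.resize(b[260:345,280:365],(400,550),interpolation=cv2.INTER_CUBIC)]))
```

```text
(no output)
```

View pics/top0.png

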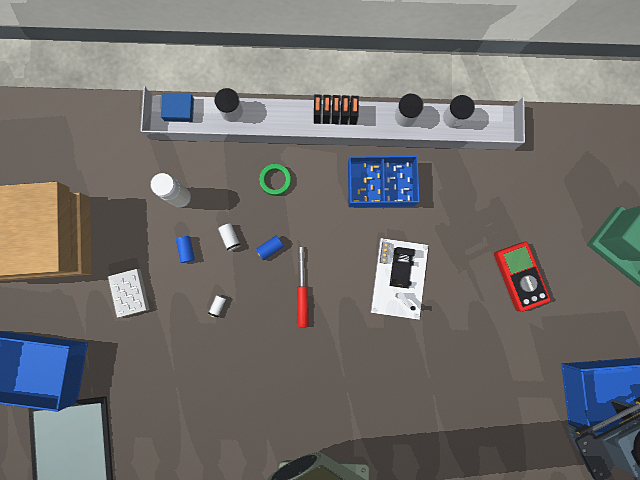

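View pics/topc.png

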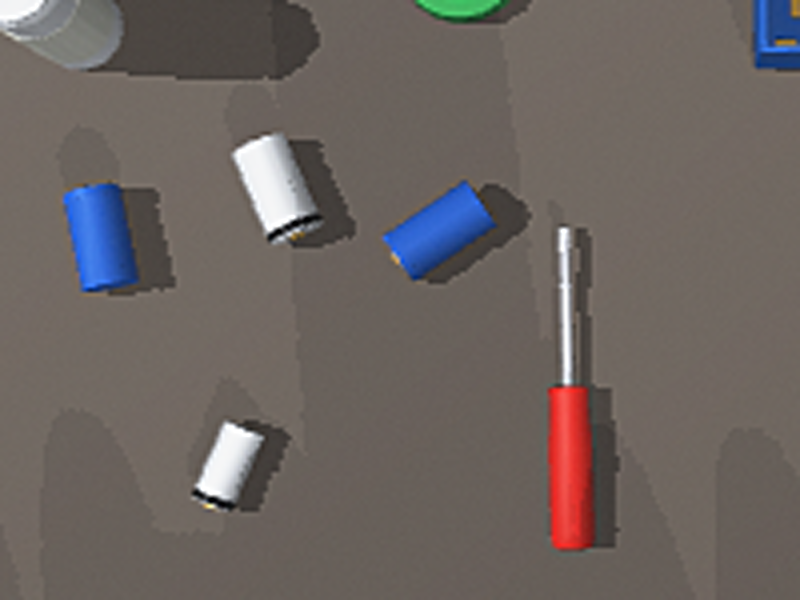

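View pics/modc.png

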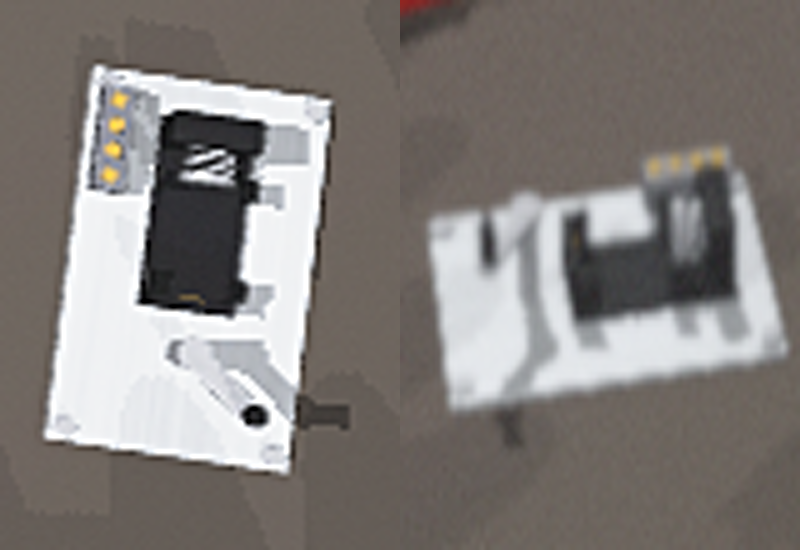

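Candidates in the top view for the cell: white/bare-metal large (229,237), white small (217,307), and blue look-alikes (185,249) and (270,247). I choose (229,237): it is the bigger bare-metal one, black band and button towards (233,248), confirmed in the crop. The module is at (400,279). Spring is at the far end, end wall near the robot, and the keeper is swung out with its knob at (413,308).

```bash
cat >> h.py <<'E'
from scipy.optimize import minimize,least_squares
def corners(f,P):
    g=cv2.cvtColor(f["color"],cv2.COLOR_RGB2GRAY)
    p=np.float32(P).reshape(-1,1,2)
    return cv2.cornerSubPix(g,p,(3,3),(-1,-1),(cv2.TERM_CRITERIA_EPS+cv2.TERM_CRITERIA_COUNT,50,.01)).reshape(-1,2)
def cyl(x,y,z,yaw,r=16.5,L=59.):
    a=np.linspace(0,2*np.pi,40); c,s=np.cos(yaw),np.sin(yaw); o=[]
    for l in(-30.5,-30.5+L):
        for t in a: o.append([x+l*c-r*np.cos(t)*s,y+l*s+r*np.cos(t)*c,z+r*np.sin(t)])
    return o
def mask_cost(f,m,pts,S=8):
    x,y,w,h=cv2.boundingRect(m.astype(np.uint8)); x-=8;y-=8;w+=16;h+=16
    big=cv2.resize(m[y:y+h,x:x+w].astype(np.float32),(w*S,h*S),interpolation=cv2.INTER_LINEAR)>.5
    P=np.array([(proj(f,p)-[x,y]+.5)*S for p in pts],np.float32)
    im=np.zeros(big.shape,np.uint8); cv2.fillConvexPoly(im,cv2.convexHull(P).round().astype(np.int32),1)
    return (im.astype(bool)^big).sum()/S**2
E
python3 - <<'E'
from h import *
T=grab("top"); 
mt=finder.trace("cell_center","top"); S=grab("side"); ms=finder.trace("cell_center","side")
def pick(ms,f,X):
    p=proj(f,X); return min(ms,key=lambda m:np.hypot(m["rect"][0]+m["rect"][2]/2-p[0],m["rect"][1]+m["rect"][3]/2-p[1]))
x0=onz(T,229.5,237,16.5); y=onz(T,233.5,248,16.5)-onz(T,225,226,16.5); yaw0=np.arctan2(y[1],y[0])
a=pick(mt,T,x0);b=pick(ms,S,x0); print(x0,np.degrees(yaw0),a["rect"],b["rect"],proj(S,x0))
for name,c in(("top",lambda q:mask_cost(T,a["pixels"],cyl(q[0],q[1],16.5,q[2]/30))),("side",lambda q:mask_cost(S,b["pixels"],cyl(q[0],q[1],16.5,q[2]/30)))):
    r=minimize(c,[x0[0],x0[1],yaw0*30],method="Nelder-Mead",options=dict(initial_simplex=np.array([x0[0],x0[1],yaw0*30])+np.array([[0,0,0],[5,0,0],[0,5,0],[0,0,5]])))
    print(name,r.x[:2].round(1),np.degrees(r.x[2]/30).round(1),r.fun)
def cen(m): return np.argwhere(m["pixels"]).mean(0)[::-1]
print("cell tri (centroids)",tri(T,cen(a),S,cen(b)))
# module
M=np.array([[-75,-58,4],[-75,58,4],[105,58,4],[105,-58,4]])
ct=corners(T,[(381,238),(428,244.4),(420,319.4),(371,312.6)])
k=85/400;k2=85/550
cs=corners(S,[(280+745*k,260+170*k2),(280+787*k,260+357*k2),(280+455*k,260+408*k2),(280+430*k,260+215*k2)])
print(ct.tolist(),cs.tolist())
def mod(q): c,s=np.cos(q[2]),np.sin(q[2]); return M@np.array([[c,s,0],[-s,c,0],[0,0,1]])+[q[0],q[1],0]
for n,L in(("top",[(T,ct)]),("side",[(S,cs)]),("both",[(T,ct),(S,cs)])):
    r=least_squares(lambda q:np.ravel([[proj(f,p)-c for p,c in zip(mod(q),C)] for f,C in L]),[520,-150,np.pi],x_scale=[1,1,.01])
    print(n,r.x[:2].round(1),np.degrees(r.x[2]).round(2),np.abs(r.fun).max().round(2))
print("z of corners",[tri(T,p,S,q) [0].round(1).tolist() for p,q in zip(ct,cs)])
print("knob",onz(T,362+255/5,225+415/5,65.5),"side",tri(T,(413,308),S,(280+488*k,260+245*k2)))
for q in("small_cell","screwdriver","multimeter","tape_roll","ferrule_box"):
    for d in finder.boxes_of(q,"side")[:1]: print(q,d)
E
```

```text
[616.86247934 238.26928325  16.5       ] -156.48551783197823 [221.0, 222.2, 18.0, 30.3] [304.3, 212.3, 21.3, 15.5] [314.43521465 219.40033464]
top [616.7 239.9] -154.7 21.9375
side [617.  241.6] -151.9 16.9375
cell tri (centroids) (array([618.02087729, 240.17028141,  17.26779329]), np.float64(0.40895301405845746))
[[380.79888916015625, 237.42898559570312], [427.5101318359375, 244.72512817382812], [419.1867980957031, 319.239990234375], [370.37493896484375, 312.31817626953125]] [[438.3125, 286.2727355957031], [447.23748779296875, 315.1727294921875], [376.6875, 323.0545349121094], [371.375, 293.2272644042969]]
top [ 545.6 -172. ] 173.34 0.54
side [ 754.1 -239. ] 169.25 1.98
both [ 643.5 -207.3] 171.64 45.85
z of corners [[730.6, -169.9, 6.9], [709.5, -282.0, 1.2], [533.4, -254.9, 9.4], [553.3, -141.2, 15.7]]
knob [ 462.18277958 -191.31138557   65.5       ] side (array([ 559.50592957, -230.42050085,   60.9688585 ]), np.float64(209.08848200243244))
screwdriver {'rect': [256.8, 245.9, 65.7, 16.6], 'score': 0.82}
multimeter {'rect': [328.3, 347.0, 70.9, 62.5], 'score': 0.77}
tape_roll {'rect': [351.1, 220.5, 26.9, 15.2], 'score': 0.6}
```

```bash
cat >> h.py <<'E'
M0=np.array([[-75,-58,4],[-75,58,4],[105,58,4],[105,-58,4]])
def mod(q,M=M0): c,s=np.cos(q[2]),np.sin(q[2]); return np.array(M)@np.array([[c,s,0],[-s,c,0],[0,0,1]])+[q[0],q[1],0]
E
python3 - <<'E'
from h import *
T=grab("top");S=grab("side")
ct=corners(T,[(381,238),(428,244.4),(420,319.4),(371,312.6)])
k=85/400;k2=85/550
cs=corners(S,[(280+345*k,260+170*k2),(280+387*k,260+357*k2),(280+55*k,260+408*k2),(280+30*k,260+215*k2)])
print(cs.tolist())
for n,L in(("top",[(T,ct)]),("side",[(S,cs)]),("both",[(T,ct),(S,cs)])):
    r=least_squares(lambda q:np.ravel([[proj(f,p)-c for p,c in zip(mod(q),C)] for f,C in L]),[520,-150,np.pi],x_scale=[1,1,.01])
    print(n,r.x[:2].round(1),np.degrees(r.x[2]).round(2),np.abs(r.fun).max().round(2))
print("z of corners",[tri(T,p,S,q) [0].round(1).tolist() for p,q in zip(ct,cs)])
q=r.x
kn,e=tri(T,(412.8,307.6),S,(280+88*k,260+220*k2)); print("knob",kn,e, onz(T,413,308,65.5))
pv=mod(q,[[56,0,45.5]])[0]; print("pivot",pv); d=kn-pv; a=np.arctan2(d[1],d[0])-q[2]; print("keeper", np.degrees(np.pi-a)%360, np.hypot(*d[:2]))
for n,X in dict(seat=[0,0,24.5],wall=[30.5,0,28],disc=[-24.5,0,24.5],strip=[-40,-46,22]).items():
    X=mod(q,[X])[0]; print(n,X.round(1),proj(T,X).round(1),proj(S,X).round(1))
print(status.state())
E
```

```text
[[353.3125, 286.2727355957031], [362.0724792480469, 313.9020080566406], [290.3861083984375, 322.7412109375], [285.9767761230469, 293.4316101074219]]
top [ 545.6 -172. ] 173.35 0.54
side [ 545.3 -173.1] 173.06 0.67
both [ 545.5 -172.3] 173.25 0.81
z of corners [[627.7, -124.2, 4.7], [613.3, -237.5, 2.3], [434.0, -218.3, 2.2], [447.8, -101.9, 4.5]]
knob [ 463.30752764 -191.05758127   64.70326561] 0.5303700784355124 [ 462.18277958 -191.31138557   65.5       ]
pivot [ 489.9186115  -165.72586291   45.5       ]
keeper 129.6594005105605 36.74024686153682
seat [ 545.5 -172.3   24.5] [401.9 271.6] [328.7 296.5]
wall [ 515.2 -168.7   28. ] [400.5 284.4] [316.9 296.7]
disc [ 569.9 -175.2   24.5] [403.2 261.3] [338.1 295.4]
strip [ 590.7 -131.3   22. ] [384.6 252.1] [340.8 285.1]
{'time_s': 1.45, 'qpos': array([-6.42314692e+01,  1.83120904e+01,  8.96400281e+01,  1.68066258e-04,
        7.20444010e+01, -1.14606973e+00]), 'qvel': array([ 0.00985526,  0.05071475,  0.02252985, -0.01681725, -0.05945136,
        0.12833587]), 'effort': array([ 3.93368118e-04, -4.12353158e+01, -2.32228500e+01,  7.27984845e-02,
        3.77426273e-02,  5.38150815e-06]), 'ee_pos': array([ 260.28280569, -512.72152455,  227.96703661]), 'ee_rot': array([ 1.79996517e+02, -9.02350349e-05,  2.69145488e+01]), 'force': array([ 0.28621001, -0.07516467, -0.25218997]), 'torque': array([-0.01364956, -0.04413116, -0.00664629]), 'gripper_force': 0.0, 'gripper_width': 90.69116823821913}
```

apply_moves([
  [0.4,0.0162,0.0342,0,0,0,0],
  [0.4,0.0162,0.0342,0,0,0,0],
  [0.4,0.0162,0.0342,0,0,0,0],
  [0.4,0.0162,0.0342,0,0,0,0],
  [0.4,0.0162,0.0342,0,0,0,0],
], newtons=50)

```text
time_s: 1.87
ee_pos: [341.7, -340.2, 228.0]
ee_rot: [180.0, -0.0, 26.9]
force: [0.2, -0.1, 0.5]
gripper_width: 64.5
gripper_force: 0.0
```

apply_moves([
  [0.4,0.0162,0.0342,0,0,0,0],
  [0.4,0.0162,0.0342,0,0,0,0],
  [0.4,0.0162,0.0342,0,0,0,0],
  [0.4,0.0162,0.0342,0,0,0,0],
  [0.4,0.0162,0.0342,0,0,0,0],
])

```text
time_s: 2.28
ee_pos: [422.8, -169.0, 228.3]
ee_rot: [180.0, -0.0, 26.9]
force: [1.4, -0.2, 0.7]
gripper_width: 64.2
gripper_force: 0.0
```

apply_moves([
  [0.4,0.0162,0.0342,0,0,0,0],
  [0.4,0.0162,0.0342,0,0,0,0],
  [0.4,0.0162,0.0342,0,0,0,0],
  [0.4,0.0162,0.0342,0,0,0,0],
  [0.4,0.0162,0.0342,0,0,0,0],
])

```text
time_s: 2.7
ee_pos: [503.8, 2.2, 228.2]
ee_rot: [180.0, -0.0, 26.9]
force: [0.3, -0.7, -1.0]
gripper_width: 64.0
gripper_force: 0.0
```

apply_moves([
  [0.4,0.0162,0.0342,0,0,0,0],
  [0.4,0.0162,0.0342,0,0,0,0],
  [0.4,0.0162,0.0342,-0.01,0,0,0],
  [0.4,0.0162,0.0342,-0.02,0,0,0],
  [0.4,0.0162,0.0342,-0.02,0,0,0],
])

```text
time_s: 3.12
ee_pos: [584.5, 171.6, 179.3]
ee_rot: [180.0, -0.1, 26.9]
force: [0.0, -1.1, 0.7]
gripper_width: 64.1
gripper_force: 0.0
```

apply_moves([
  [0.4,0.0162,0.0342,-0.015,0,0,0],
  [0.4,0.0162,0.0342,-0.015,0,0,0],
  [0.4,0.0003,0.0008,-0.035,0,0,0],
  [0.4,0,0,-0.035,0,0,-0.5],
  [0.4,0,0,-0.03,0,0,0],
])

```text
time_s: 3.53
ee_pos: [615.7, 239.5, 46.7]
ee_rot: [180.0, 0.1, 26.5]
force: [-0.2, 0.2, -0.0]
gripper_width: 64.1
gripper_force: 0.0
```

Run:
```python
from h import *
S=grab("side"); T=grab("top"); s=status.state(); print(s["ee_pos"],s["ee_rot"])
p=proj(S,s["ee_pos"]).astype(int); c=S["color"][p[1]-50:p[1]+30,p[0]-50:p[0]+50,::-1]
p=proj(T,s["ee_pos"]).astype(int); d=T["color"][p[1]-40:p[1]+40,p[0]-50:p[0]+50,::-1]
cv2.imwrite("pics/ap1.png",cv2.resize(np.hstack([c,d]),(800,320),interpolation=cv2.INTER_CUBIC))
```

```text
[612.17050958 237.5057372   43.2996786 ] [-179.92983678    0.69985436   26.44606848]
```

View pics/ap1.png

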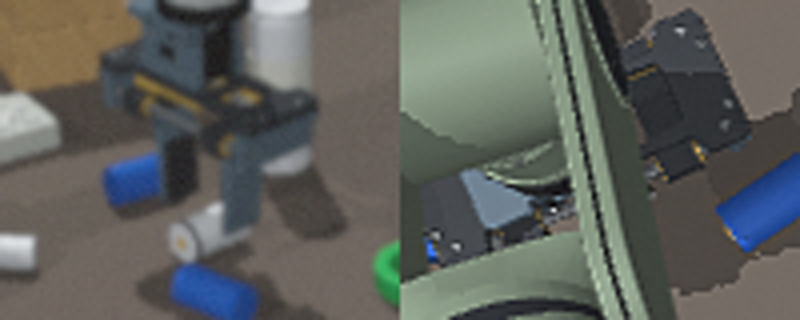

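The fingers straddle the bare-metal cell in the side view (cell at crop (205,230)), clear of the blue ones; but the pose shifted a little, so I check for contact.

Run:
```python
from h import *
f=grab("side")
for i in range(2):
    s=status.state(); print({k:np.round(v,2) for k,v in s.items()}); f=grab("side")
```

```text
{'time_s': np.float64(3.68), 'qpos': array([ 2.019e+01,  3.437e+01,  9.072e+01, -1.000e-02,  5.524e+01,
        8.377e+01]), 'qvel': array([-0.39, -3.35, -4.19,  0.05,  0.06, -0.08]), 'effort': array([ 2.000e-01, -4.934e+01, -1.815e+01,  4.000e-02, -5.000e-02,
       -0.000e+00]), 'ee_pos': array([614.56, 238.17,  46.75]), 'ee_rot': array([-179.97,    0.33,   26.42]), 'force': array([-0.09, -0.32,  0.91]), 'torque': array([ 0.01, -0.02,  0.07]), 'gripper_force': np.float64(0.0), 'gripper_width': np.float64(64.06)}
{'time_s': np.float64(3.73), 'qpos': array([20.18, 34.23, 90.55, -0.  , 55.22, 83.76]), 'qvel': array([-0.3 , -2.37, -2.56,  0.  , -0.39,  0.05]), 'effort': array([ 1.700e-01, -4.920e+01, -1.811e+01,  4.000e-02,  4.000e-02,
       -0.000e+00]), 'ee_pos': array([616.47, 238.75,  49.33]), 'ee_rot': array([1.800e+02, 1.000e-02, 2.641e+01]), 'force': array([0.18, 0.06, 0.14]), 'torque': array([-0.01, -0.02,  0.  ]), 'gripper_force': np.float64(0.0), 'gripper_width': np.float64(63.94)}
```

apply_moves([
  [0.4,0,0,-0.012,0,0,0],
  [0.4,0,0,-0.011,0,0,0],
  [0.4,0,0,-0.0075,0,0,0],
  [0.4,0,0,0,0,0,0],
  [-0.4,0,0,0,0,0,0],
])

```text
time_s: 4.2
ee_pos: [615.8, 238.5, 18.0]
ee_rot: [-180.0, 0.1, 26.4]
force: [0.4, -0.6, -0.1]
gripper_width: 59.7
gripper_force: 0.0
```

apply_moves([
  [-0.4,0,0,0,0,0,0],
  [-0.4,0,0,0,0,0,0],
  [-0.4,0,0,0,0,0,0],
  [-0.4,0,0,0,0,0,0],
  [-0.4,0,0,0,0,0,0],
])

```text
time_s: 4.62
ee_pos: [616.3, 238.8, 18.9]
ee_rot: [180.0, -0.0, 26.4]
force: [0.1, 1.2, 1.1]
gripper_width: 31.8
gripper_force: 50.0
```

apply_moves([
  [-0.4,0,0,0.015,0,0,0],
  [-0.4,0,0,0.025,0,0,0],
  [-0.4,0,0,0.03,0,0,0],
  [-0.4,-0.003,-0.016,0.02,0,0,-1.0],
  [-0.4,-0.007,-0.036,0.01,0,0,-3.0],
])

```text
time_s: 5.03
ee_pos: [608.6, 190.0, 121.7]
ee_rot: [-180.0, -0.5, 22.6]
force: [1.2, -0.6, -1.4]
gripper_width: 31.6
gripper_force: 50.0
```

apply_moves([
  [-0.4,-0.007,-0.036,0,0,0,-3],
  [-0.4,-0.007,-0.036,0,0,0,-3],
  [-0.4,-0.007,-0.036,0,0,0,-3],
  [-0.4,-0.007,-0.036,0,0,0,-3],
  [-0.4,-0.007,-0.036,0,0,0,-3],
])

```text
time_s: 5.45
ee_pos: [570.3, 5.1, 118.5]
ee_rot: [180.0, 0.0, 7.3]
force: [-0.2, -0.6, -1.4]
gripper_width: 32.4
gripper_force: 50.0
```

apply_moves([
  [-0.4,-0.007,-0.036,0,0,0,-3],
  [-0.4,-0.007,-0.036,0,0,0,-3],
  [-0.4,-0.007,-0.036,0,0,0,-3],
  [-0.4,-0.007,-0.036,-0.01,0,0,-3],
  [-0.4,-0.0056,-0.0344,-0.01,0,0,-2],
])

```text
time_s: 5.87
ee_pos: [537.0, -173.6, 98.9]
ee_rot: [180.0, -0.1, -6.7]
force: [-0.2, -0.1, -1.4]
gripper_width: 32.4
gripper_force: 50.0
```

Run:
```python
from h import *
for i in range(3): S=grab("side")
T=grab("top"); s=status.state(); print({k:np.round(s[k],2) for k in("time_s","ee_pos","ee_rot","force","torque","gripper_width","gripper_force")})
p=proj(S,s["ee_pos"]).astype(int);print(p); c=S["color"][p[1]-30:p[1]+70,p[0]-50:p[0]+50,::-1]
cv2.imwrite("pics/side1.png",S["color"][:,:,::-1])
q=proj(T,s["ee_pos"]).astype(int);print(q); d=T["color"][q[1]-50:q[1]+50,q[0]-50:q[0]+50,::-1]
cv2.imwrite("pics/ap2.png",cv2.resize(np.hstack([c,d]),(800,400),interpolation=cv2.INTER_CUBIC))
```

```text
{'time_s': np.float64(6.07), 'ee_pos': array([ 536.97, -172.35,   98.11]), 'ee_rot': array([-1.7997e+02,  6.0000e-02, -6.7000e+00]), 'force': array([-0.19,  0.23, -1.41]), 'torque': array([ 0.04, -0.  , -0.04]), 'gripper_width': np.float64(32.25), 'gripper_force': np.float64(49.96)}
[325 273]
[407 274]
```

View pics/ap2.png

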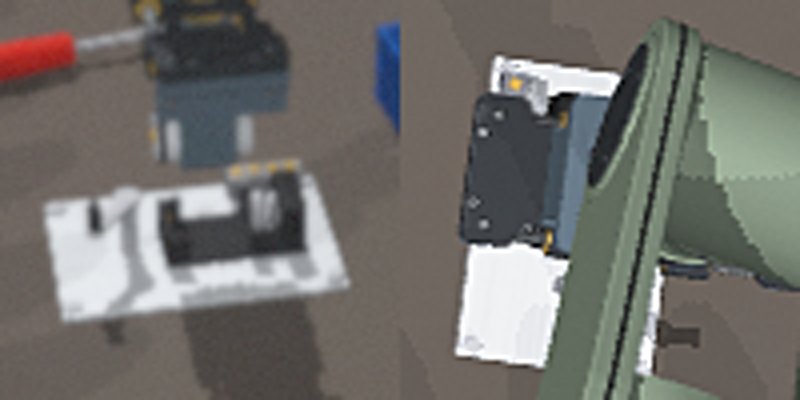

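The cell hangs level in the grip with the button towards the wall side (side px (313,277), far end (338,277)), module below it; the top view is covered by the arm.

Run:
```python
from h import *
S=grab("side"); im=S["color"].astype(int)
s=status.state(); X=s["ee_pos"]+[0,0,-2.4]; u=np.array([-.993,.1175,0]); n=np.array([.1175,.993,0])
for l in(-30.5,28.5,30.5,-16,16): print(l,proj(S,X+u*l).round(1), proj(S,X+u*l-n*-16.5*-1).round(1))
for v in (274,276,278,280): print(v,[int(im[v,x].mean()) for x in range(308,344)])
b=im[...,0]-im[...,2]
ys,xs=np.where(b[265:290,305:320]>25); print((xs+305).tolist(),(ys+265).tolist())
```

```text
-30.5 [337.2 272.8] [338.4 276.6]
28.5 [313.9 275.3] [314.8 279.1]
30.5 [313.1 275.4] [314.  279.2]
-16 [331.5 273.4] [332.6 277.2]
16 [318.8 274.8] [319.8 278.6]
274 [104, 104, 104, 107, 124, 139, 128, 89, 121, 166, 175, 160, 112, 86, 80, 81, 80, 82, 82, 82, 81, 82, 83, 84, 78, 91, 125, 155, 162, 153, 126, 106, 100, 103, 105, 103]
276 [105, 104, 104, 105, 115, 127, 131, 96, 116, 165, 177, 163, 115, 83, 85, 80, 81, 83, 84, 81, 81, 81, 82, 81, 81, 94, 120, 151, 158, 150, 129, 106, 103, 104, 103, 103]
278 [102, 105, 105, 107, 109, 117, 123, 90, 98, 142, 163, 153, 118, 87, 79, 81, 85, 81, 81, 79, 82, 82, 83, 82, 81, 90, 117, 140, 149, 140, 122, 104, 105, 102, 101, 105]
280 [104, 106, 105, 102, 104, 112, 116, 84, 87, 127, 145, 138, 107, 84, 84, 79, 82, 81, 83, 81, 83, 85, 81, 83, 82, 89, 102, 116, 117, 115, 106, 105, 107, 102, 104, 102]
[312, 313, 312, 313, 312, 313, 312, 313] [274, 274, 275, 275, 276, 276, 277, 277]
```

apply_moves([
  [-0.4,0,0.001,-0.018,0,0,0],
  [-0.4,0,0,-0.016,0,0,0],
  [-0.4,0,0,-0.01,0,0,0],
  [-0.4,0,0,-0.005,0,0,0],
  [-0.4,0,0,0,0,0,0],
])

```text
time_s: 6.53
ee_pos: [537.2, -169.6, 48.7]
ee_rot: [-180.0, 0.1, -6.5]
force: [0.1, -0.3, -1.7]
gripper_width: 32.1
gripper_force: 50.0
```

apply_moves([
  [-0.4,0,0,0,0,0,0],
  [-0.4,0,0,0,0,0,0],
])

```text
time_s: 6.7
ee_pos: [538.3, -170.7, 50.4]
ee_rot: [180.0, -0.1, -6.6]
force: [-0.1, -0.5, -0.5]
gripper_width: 32.0
gripper_force: 50.0
```

apply_moves([
  [-0.4,0.002,-0.0002,-0.001,0,0,0],
  [-0.4,0.002,-0.0002,0,0,0,0],
  [-0.4,0,0,0,0,0,0],
  [-0.4,0,0,0,0,0,0],
], newtons=60)

```text
time_s: 7.03
ee_pos: [540.7, -171.0, 48.6]
ee_rot: [-180.0, 0.1, -6.6]
force: [-3.2, 0.7, -0.6]
gripper_width: 31.9
gripper_force: 60.0
```

apply_moves([
  [-0.4,0.002,-0.0002,0,0,0,0],
  [-0.4,0.001,-0.0002,0,0,0,0],
  [-0.4,0,0,0,0,0,0],
  [-0.4,0,0,0,0,0,0],
])

```text
time_s: 7.37
ee_pos: [543.3, -171.3, 48.4]
ee_rot: [-180.0, 0.2, -6.6]
force: [-6.0, 0.1, 1.3]
gripper_width: 31.9
gripper_force: 60.0
```

apply_moves([
  [-0.4,0.002,-0.0002,0,0,0,0],
  [-0.4,0.002,-0.0003,0,0,0,0],
  [-0.4,0.0005,0,0,0,0,0],
  [-0.4,0,0,0,0,0,0],
  [-0.4,0,0,0,0,0,0],
])

```text
time_s: 7.78
ee_pos: [546.4, -171.6, 48.2]
ee_rot: [-180.0, 0.3, -6.6]
force: [-9.1, 0.8, 3.4]
gripper_width: 31.8
gripper_force: 60.0
```

apply_moves([
  [-0.4,0.001,-0.0005,0,0,0,0],
  [-0.4,0.0005,0,-0.002,0,0,0],
  [-0.4,0,0,-0.003,0,0,0],
  [-0.4,0,0,0,0,0,0],
  [-0.4,0,0,0,0,0,0],
])

```text
time_s: 8.2
ee_pos: [547.0, -171.8, 42.6]
ee_rot: [-179.9, 0.5, -6.6]
force: [-9.9, 1.6, 2.0]
gripper_width: 31.8
gripper_force: 60.0
```

apply_moves([
  [-0.4,0,0,-0.003,0,0,0],
  [-0.4,0,0,-0.003,0,0,0],
  [-0.4,0,0,-0.002,0,0,0],
  [-0.4,0,0,0,0,0,0],
  [-0.4,0,0,0,0,0,0],
])

```text
time_s: 8.62
ee_pos: [547.4, -171.8, 35.6]
ee_rot: [-180.0, 0.4, -6.6]
force: [-10.9, 0.6, 7.0]
gripper_width: 31.9
gripper_force: 65.0
```

apply_moves([
  [-0.4,0,0,-0.002,0,0,0],
  [-0.4,0,0,-0.002,0,0,0],
  [-0.4,0,0,0,0,0,0],
  [-0.4,0,0,0,0,0,0],
])

```text
time_s: 8.95
ee_pos: [547.7, -171.9, 34.5]
ee_rot: [-180.0, 0.3, -6.6]
force: [-15.5, 3.5, 25.0]
gripper_width: 32.3
gripper_force: 74.1
```

Run:
```python
from h import *
S=grab("side"); s=status.state(); print(s["ee_pos"],s["force"],s["torque"])
c=S["color"][255:325,285:385,::-1]
cv2.imwrite("pics/ins.png",cv2.resize(c,(800,560),interpolation=cv2.INTER_CUBIC))
```

```text
[ 547.65126997 -171.94499231   34.48842914] [-15.93307046   4.2005566   25.29204124] [0.52674931 2.55877848 0.08655973]
```

View pics/ins.png

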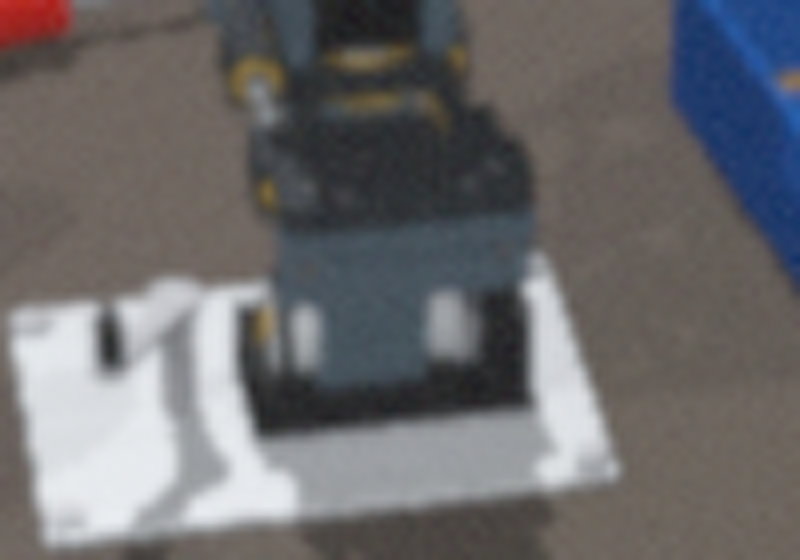

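Blocked at TCP z 34.5 with 25 N: a fingertip on a cheek or the button on the wall edge. I back off a little and compare the moments.

apply_moves([
  [-0.4,0,0,0.003,0,0,0],
  [-0.4,0,0,0.002,0,0,0],
  [-0.4,0,0,0,0,0,0],
  [-0.4,0,0,0,0,0,0],
])

```text
time_s: 9.33
ee_pos: [547.2, -171.8, 36.1]
ee_rot: [-179.9, 0.4, -6.6]
force: [-10.0, 1.4, 3.8]
gripper_width: 32.1
gripper_force: 61.9
```

Run:
```python
from h import *
s=status.state(); print({k:np.round(s[k],2) for k in("time_s","ee_pos","ee_rot","force","torque")})
```

```text
{'time_s': np.float64(9.33), 'ee_pos': array([ 547.23, -171.81,   36.06]), 'ee_rot': array([-179.95,    0.43,   -6.57]), 'force': array([-9.99,  1.4 ,  3.84]), 'torque': array([0.21, 1.67, 0.05])}
```

Moment analysis puts the contact on the spring side (x ≈ +10 mm), so it's a fingertip on the -x cheek. I shift slightly towards the wall and go on down.

apply_moves([
  [-0.4,-0.001,0.0001,0,0,0,0],
  [-0.4,0,0,-0.002,0,0,0],
  [-0.4,0,0,-0.002,0,0,0],
  [-0.4,0,0,0,0,0,0],
  [-0.4,0,0,0,0,0,0],
])

```text
time_s: 9.75
ee_pos: [547.3, -171.9, 34.6]
ee_rot: [-180.0, 0.2, -6.6]
force: [-12.6, 2.8, 19.1]
gripper_width: 31.8
gripper_force: 70.7
```

Run:
```python
from h import *
s=status.state(); print({k:np.round(s[k],2) for k in("time_s","ee_pos","ee_rot","force","torque")})
```

```text
{'time_s': np.float64(9.75), 'ee_pos': array([ 547.35, -171.9 ,   34.63]), 'ee_rot': array([-179.97,    0.25,   -6.56]), 'force': array([-12.62,   2.79,  19.1 ]), 'torque': array([0.43, 2.04, 0.02])}
```

Run:
```python
from h import *
S=grab("side"); im=S["color"].astype(float); b=im[...,2]-im[...,0]
q=[545.3,-173.1,np.radians(173.06)]  # side-only fit
# refit the side-only pose from visible plate corners
for v in (294,296,298,300,302): print(v,b[v,318:346].astype(int).tolist(), im[v,318:346].mean(1).astype(int).tolist())
s=status.state()["ee_pos"]
for z in (34,30,26,22):
    print("z",z,"tool edges",[proj(S,np.array([s[0],s[1],z])+ np.array([-.993,.1175,0])*l+np.array([-.1175,-.993,0])*30).round(1).tolist() for l in(-16,16)],
      "slot edges @y30",[proj(S,mod(q,[[l,30,z]])[0]).round(1).tolist() for l in(-19,19)])
print("cheek near top corners", [proj(S,mod(q,[[l,22.5,22]])[0]).round(1).tolist() for l in(-29,-19,19,29)],"floor edge",[proj(S,mod(q,[[l,23,8]])[0]).round(1).tolist() for l in(-29,29)])
```

```text
294 [-28, -7, 6, 10, 9, 11, 13, 20, 20, 19, 21, 22, 21, 21, 21, 20, 21, 20, 22, 19, 10, 8, 6, 7, 6, 3, 4, 3] [116, 106, 93, 128, 159, 157, 132, 98, 83, 82, 83, 78, 78, 83, 84, 80, 79, 81, 82, 94, 126, 155, 161, 155, 134, 99, 91, 65]
296 [-36, -7, 4, 6, 6, 9, 10, 15, 23, 22, 22, 22, 17, 21, 23, 22, 21, 20, 21, 19, 11, 8, 7, 7, 7, 5, 4, 4] [119, 112, 97, 130, 165, 165, 135, 96, 83, 82, 81, 82, 84, 79, 82, 82, 82, 82, 84, 90, 117, 150, 156, 151, 134, 111, 109, 69]
298 [-2, 1, 3, 6, 7, 7, 11, 16, 22, 20, 20, 22, 24, 21, 22, 22, 23, 21, 22, 20, 12, 7, 7, 7, 7, 5, 3, 2] [99, 109, 85, 110, 154, 155, 126, 94, 83, 81, 79, 81, 82, 83, 83, 83, 78, 81, 85, 91, 108, 134, 137, 136, 128, 115, 101, 61]
300 [4, 6, 5, 3, 5, 6, 10, 18, 19, 21, 19, 20, 21, 20, 22, 22, 22, 22, 21, 18, 12, 6, 5, 4, 4, 5, 3, 5] [83, 97, 74, 94, 128, 128, 114, 92, 83, 82, 80, 82, 84, 84, 82, 83, 80, 82, 79, 78, 66, 66, 68, 67, 72, 63, 57, 40]
302 [2, 2, 2, 1, 2, 5, 7, 18, 20, 19, 18, 21, 18, 21, 16, 14, 13, 13, 14, 12, 6, 2, 0, 1, 4, -1, 4, 1] [64, 57, 46, 50, 56, 57, 65, 77, 72, 76, 74, 72, 70, 71, 70, 66, 66, 61, 63, 51, 45, 44, 45, 38, 40, 41, 37, 36]
z 34 tool edges [[337.6, 299.8], [325.0, 301.2]] slot edges @y30 [[338.1, 300.1], [323.1, 301.8]]
z 30 tool edges [[337.6, 301.1], [325.0, 302.5]] slot edges @y30 [[338.1, 301.4], [323.1, 303.0]]
z 26 tool edges [[337.6, 302.3], [325.0, 303.7]] slot edges @y30 [[338.1, 302.6], [323.2, 304.3]]
z 22 tool edges [[337.6, 303.6], [325.1, 305.0]] slot edges @y30 [[338.1, 303.9], [323.2, 305.5]]
cheek near top corners [[341.4, 301.6], [337.6, 302.1], [322.7, 303.7], [318.8, 304.1]] floor edge [[341.5, 306.1], [319.0, 308.6]]
```

Side view measurement: finger's spring-side edge sits right at the cheek (338.1 px vs slot edge 338.1), other side has 1.5 px spare. I shift about 1.5 mm towards the wall while unloaded.

apply_moves([
  [-0.4,0,0,0.002,0,0,0],
  [-0.4,-0.001,0.0001,0,0,0,0],
  [-0.4,-0.0005,0,0,0,0,0],
  [-0.4,0,0,-0.002,0,0,0],
  [-0.4,0,0,0,0,0,0],
])

```text
time_s: 10.22
ee_pos: [545.5, -171.8, 33.0]
ee_rot: [-180.0, 0.3, -6.6]
force: [-9.3, 1.6, 5.3]
gripper_width: 32.2
gripper_force: 61.4
```

Run:
```python
from h import *
s=status.state(); print({k:np.round(s[k],2) for k in("time_s","ee_pos","ee_rot","force","torque")})
```

```text
{'time_s': np.float64(10.22), 'ee_pos': array([ 545.54, -171.78,   32.98]), 'ee_rot': array([-179.97,    0.31,   -6.56]), 'force': array([-9.32,  1.64,  5.26]), 'torque': array([0.25, 1.56, 0.03])}
```

apply_moves([
  [-0.4,0,0,-0.002,0,0,0],
  [-0.4,0,0,-0.002,0,0,0],
  [-0.4,0,0,-0.001,0,0,0],
  [-0.4,0,0,0,0,0,0],
])

```text
time_s: 10.55
ee_pos: [545.6, -171.8, 28.2]
ee_rot: [-180.0, 0.3, -6.6]
force: [-10.2, 0.9, 10.4]
gripper_width: 31.8
gripper_force: 64.2
```

Run:
```python
from h import *
s=status.state(); print({k:np.round(s[k],2) for k in("time_s","ee_pos","ee_rot","force","torque")})
```

```text
{'time_s': np.float64(10.55), 'ee_pos': array([ 545.57, -171.83,   28.16]), 'ee_rot': array([-179.97,    0.31,   -6.58]), 'force': array([-10.17,   0.95,  10.39]), 'torque': array([0.28, 1.78, 0.01])}
```

apply_moves([
  [-0.4,0,0,-0.001,0,0,0],
  [-0.4,0,0,-0.001,0,0,0],
  [-0.4,0,0,0,0,0,0],
])

```text
time_s: 10.8
ee_pos: [545.5, -171.8, 26.9]
ee_rot: [-180.0, 0.3, -6.6]
force: [-12.3, 2.2, 13.5]
gripper_width: 31.9
gripper_force: 64.9
```

Run:
```python
from h import *
S=grab("side"); s=status.state(); print({k:np.round(s[k],2) for k in("time_s","ee_pos","ee_rot","force","torque")})
c=S["color"][270:320,290:360,::-1]
cv2.imwrite("pics/ins2.png",cv2.resize(c,(784,560),interpolation=cv2.INTER_CUBIC))
```

```text
{'time_s': np.float64(10.85), 'ee_pos': array([ 545.56, -171.87,   26.87]), 'ee_rot': array([-179.97,    0.29,   -6.58]), 'force': array([-12.46,   1.5 ,  15.03]), 'torque': array([0.36, 1.96, 0.01])}
```

View pics/ins2.png

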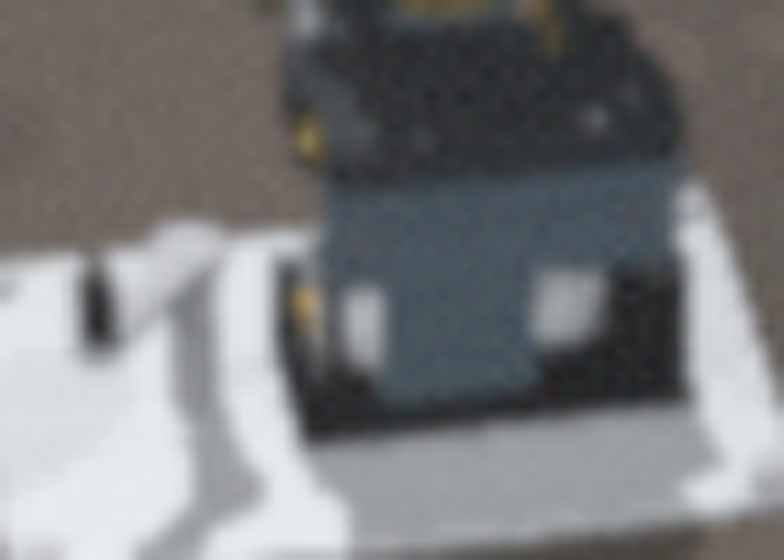

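Cell body is down inside the holder, button at the wall (crop (303,300)). I release with a small opening.

apply_moves([
  [-0.2,0,0,0,0,0,0],
  [-0.05,0,0,0,0,0,0],
  [-0.05,0,0,0,0,0,0],
  [-0.05,0,0,0.003,0,0,0],
  [-0.05,0,0,0.005,0,0,0],
])

```text
time_s: 11.27
ee_pos: [547.3, -172.1, 32.9]
ee_rot: [-180.0, 0.1, -6.6]
force: [-4.2, 0.7, -3.2]
gripper_width: 43.2
gripper_force: 1.7
```

apply_moves([
  [-0.05,0,0,0.015,0,0,0],
  [-0.05,0,0,0.025,0,0,0],
  [-0.05,0,0,0.03,0,0,0],
  [-0.05,0.005,0.025,0.02,0,0,0],
  [-0.05,0.01,0.04,0,0,0,0],
])

```text
time_s: 11.68
ee_pos: [568.3, -110.5, 129.9]
ee_rot: [179.8, -0.9, -6.9]
force: [1.1, 0.6, 0.6]
gripper_width: 43.3
gripper_force: 0.0
```

apply_moves([
  [-0.05,0.0,0.04,0,0,0,0],
  [-0.05,0.0,0.04,0,0,0,0],
  [-0.05,0.0,0.04,0,0,0,0],
  [-0.05,0,0.04,0,0,0,0],
  [-1,0,0,0,0,0,0],
])

```text
time_s: 12.1
ee_pos: [565.4, 59.2, 125.1]
ee_rot: [-179.8, -0.4, -6.3]
force: [-0.2, -0.7, 0.2]
gripper_width: 39.2
gripper_force: 0.0
```

Run:
```python
from h import *
S=grab("side");T=grab("top")
s=status.state(); print({k:np.round(s[k],2) for k in("time_s","ee_pos","ee_rot","force","torque")})
a=cv2.resize(T["color"][225:335,362:442,::-1],(400,550),interpolation=cv2.INTER_CUBIC)
b=cv2.resize(S["color"][265:320,290:330+0*1+10,::-1],(400,550),interpolation=cv2.INTER_CUBIC)
b=cv2.resize(S["color"][270:325,285:365,::-1],(400,275),interpolation=cv2.INTER_CUBIC); b=np.vstack([b,np.zeros((275,400,3),np.uint8)])
c=cv2.resize(S["color"][280:315,310:360,::-1],(400,275),interpolation=cv2.INTER_CUBIC); b[275:]=c
cv2.imwrite("pics/rel.png",np.hstack([a,b]))
```

```text
{'time_s': np.float64(12.2), 'ee_pos': array([565.02,  54.24, 124.74]), 'ee_rot': array([-179.97,   -0.29,   -6.39]), 'force': array([-0.29,  0.15,  0.68]), 'torque': array([0.06, 0.05, 0.03])}
```

View pics/rel.png

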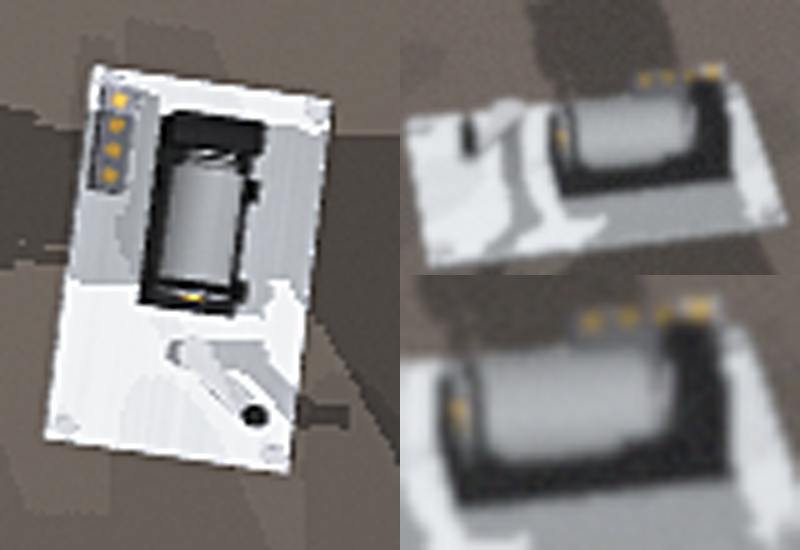

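Both views show the cell between the cheeks, button on the contact (top crop (192,297)). I verify "fully home" by touch: press gently on top with closed fingers (should meet at TCP z ≈ 55).

apply_moves([
  [-1,-0.0046,-0.036,0,0,0,0],
  [-1,-0.0046,-0.036,0,0,0,0],
  [-1,-0.0046,-0.036,0,0,0,0],
  [-1,-0.0046,-0.036,0,0,0,0],
  [-1,-0.0046,-0.036,-0.01,0,0,0],
])

```text
time_s: 12.62
ee_pos: [542.0, -131.2, 115.9]
ee_rot: [179.9, -0.4, -6.7]
force: [1.2, 0.7, -0.3]
gripper_width: 0.8
gripper_force: 0.0
```

apply_moves([
  [-1,-0.0044,-0.036,-0.015,0,0,0],
  [-1,0,-0.012,-0.015,0,0,0],
  [-1,0,0,-0.013,0,0,0],
  [-1,0,0,-0.006,0,0,0],
  [-1,0,0,0,0,0,0],
])

```text
time_s: 13.03
ee_pos: [535.0, -176.7, 63.6]
ee_rot: [-180.0, 0.1, -6.7]
force: [-0.8, -1.1, -0.4]
gripper_width: 0.4
gripper_force: 0.0
```

apply_moves([
  [-1,0,0,-0.003,0,0,0],
  [-1,0,0,-0.003,0,0,0],
  [-1,0,0,0,0,0,0],
  [-1,0,0,0,0,0,0],
])

```text
time_s: 13.37
ee_pos: [536.1, -175.0, 59.0]
ee_rot: [180.0, -0.1, -6.5]
force: [0.1, 0.3, 0.4]
gripper_width: 0.4
gripper_force: 0.0
```

apply_moves([
  [-1,0.001,0.003,-0.002,0,0,0],
  [-1,0,0,-0.002,0,0,0],
  [-1,0,0,-0.001,0,0,0],
  [-1,0,0,0,0,0,0],
  [-1,0,0,0,0,0,0],
])

```text
time_s: 13.78
ee_pos: [537.3, -171.8, 55.1]
ee_rot: [-180.0, -0.1, -6.6]
force: [-2.1, 1.6, 10.8]
gripper_width: 0.5
gripper_force: 4.9
```

apply_moves([
  [-1,0,0,-0.001,0,0,0],
  [-1,0,0,-0.001,0,0,0],
  [-1,0,0,0,0,0,0],
  [-1,0,0,0,0,0,0],
])

```text
time_s: 14.12
ee_pos: [537.3, -171.8, 55.0]
ee_rot: [-180.0, -0.1, -6.6]
force: [-5.4, 2.9, 21.9]
gripper_width: 0.5
gripper_force: 10.9
```

The cell's top is met at TCP 55.0 (top 41.0 mm), rigid: fully home. Now the keeper: grip the knob and carry it round its arc.

apply_moves([
  [-1,0,0,0.012,0,0,0],
  [-0.2,0,0,0.033,0,0,0],
  [-0.2,-0.025,-0.0065,0,0,0,0],
  [-0.2,-0.025,-0.0065,0,0,0,0],
  [-0.2,-0.025,-0.0065,0,0,0,0],
])

```text
time_s: 14.53
ee_pos: [461.3, -191.8, 97.1]
ee_rot: [180.0, -0.1, -6.5]
force: [-0.3, -0.8, 0.5]
gripper_width: 24.3
gripper_force: 0.0
```

Run:
```python
from h import *
for i in range(4): S=grab("side")
s=status.state(); print({k:np.round(s[k],2) for k in("time_s","ee_pos","ee_rot","force","gripper_width")})
pv=np.array([489.9,-165.7]);q=np.radians(173.25);u=np.array([np.cos(q),np.sin(q)]);y=np.array([-u[1],u[0]])
for t in range(130,-1,-10):
    a=np.radians(t); print(t,(pv+38*(-u*np.cos(a)+y*np.sin(a))).round(1))
```

```text
{'time_s': np.float64(14.73), 'ee_pos': array([ 461.78, -191.9 ,   96.86]), 'ee_rot': array([ 1.7999e+02, -7.0000e-02, -6.6200e+00]), 'force': array([ 0.37, -0.99, -0.89]), 'gripper_width': np.float64(35.88)}
130 [ 462.2 -191.7]
120 [ 467.2 -196.1]
110 [ 472.8 -199.6]
100 [ 478.9 -202.1]
90 [ 485.4 -203.4]
80 [ 492.1 -203.6]
70 [ 498.6 -202.7]
60 [ 504.9 -200.6]
50 [ 510.7 -197.5]
40 [ 515.9 -193.4]
30 [ 520.3 -188.4]
20 [ 523.8 -182.8]
10 [ 526.3 -176.7]
0 [ 527.6 -170.2]
```

Lower by 33 mm around the knob and close softly.

apply_moves([
  [-0.2,0.0005,0,-0.014,0,0,0],
  [-0.2,0,0,-0.012,0,0,0],
  [-0.2,0,0,-0.006,0,0,0],
  [-0.2,0,0,0,0,0,0],
  [-0.9,0,0,0,0,0,0],
], newtons=8)

```text
time_s: 15.15
ee_pos: [462.8, -191.7, 64.4]
ee_rot: [-180.0, 0.0, -6.5]
force: [-0.1, 0.3, 0.1]
gripper_width: 32.3
gripper_force: 0.0
```

apply_moves([
  [-0.9,0,0,0,0,0,0],
  [-0.9,0,0,0,0,0,0],
  [-0.9,0,0,0,0,0,0],
  [-0.9,0,0,0,0,0,0],
])

```text
time_s: 15.48
ee_pos: [462.5, -192.0, 65.0]
ee_rot: [180.0, -0.1, -6.6]
force: [-0.3, -1.3, 0.6]
gripper_width: 9.6
gripper_force: 8.0
```

Knob gripped (9.6 mm). Follow the arc.

apply_moves([
  [-0.9,0.005,-0.0044,0,0,0,0],
  [-0.9,0.0056,-0.0035,0,0,0,0],
  [-0.9,0.0061,-0.0025,0,0,0,0],
  [-0.9,0.0065,-0.0013,0,0,0,0],
  [-0.9,0.0067,-0.0002,0,0,0,0],
])

```text
time_s: 15.9
ee_pos: [492.5, -204.0, 64.5]
ee_rot: [180.0, 0.0, -6.6]
force: [-3.5, 2.3, 3.1]
gripper_width: 9.8
gripper_force: 8.0
```

apply_moves([
  [-0.9,0.0065,0.0009,0,0,0,0],
  [-0.9,0.0063,0.0021,0,0,0,0],
  [-0.9,0.0058,0.0031,0,0,0,0],
  [-0.9,0,0,0,0,0,0],
])

```text
time_s: 16.23
ee_pos: [513.5, -198.4, 64.8]
ee_rot: [179.9, -0.3, -6.5]
force: [2.8, -3.9, 0.2]
gripper_width: 9.0
gripper_force: 8.0
```

apply_moves([
  [-0.9,0.0052,0.0041,0,0,0,0],
  [-0.9,0.0044,0.005,0,0,0,0],
  [-0.9,0.0035,0.0056,0,0,0,0],
  [-0.9,0.0025,0.0061,0,0,0,0],
  [-0.9,0.0013,0.0055,0,0,0,0],
])

```text
time_s: 16.65
ee_pos: [530.4, -172.1, 65.1]
ee_rot: [179.9, -0.3, -6.6]
force: [2.1, -2.8, -0.2]
gripper_width: 9.3
gripper_force: 8.0
```

apply_moves([
  [-0.9,0,0.001,0,0,0,0],
  [-0.9,0,0.001,0,0,0,0],
  [-0.9,0,0,0,0,0,0],
  [-0.9,0,0,0,0,0,0],
])

```text
time_s: 16.98
ee_pos: [530.2, -170.3, 65.1]
ee_rot: [179.9, -0.4, -6.6]
force: [4.8, -4.1, -0.9]
gripper_width: 9.5
gripper_force: 8.0
```

apply_moves([
  [-0.9,-0.001,0.0015,0,0,0,0],
  [-0.9,0,0.0015,0,0,0,0],
  [-0.9,0,0,0,0,0,0],
  [-0.9,0,0,0,0,0,0],
])

```text
time_s: 17.32
ee_pos: [530.2, -169.8, 65.3]
ee_rot: [179.7, -0.5, -6.5]
force: [6.0, -12.7, -3.9]
gripper_width: 9.9
gripper_force: 8.0
```

Firm at the stop (12.7 N, no movement). Let go and withdraw.

apply_moves([
  [-0.9,0,-0.0015,0,0,0,0],
  [-0.3,0,0,0,0,0,0],
  [-0.3,0,0,0,0,0,0],
  [-0.3,0,0,0,0,0,0],
  [-0.3,0,0,0.015,0,0,0],
])

```text
time_s: 17.73
ee_pos: [523.5, -166.4, 76.9]
ee_rot: [-179.9, 0.5, -6.6]
force: [0.6, 0.4, 0.1]
gripper_width: 31.3
gripper_force: 0.0
```

apply_moves([
  [-0.3,0,0,0.03,0,0,0],
  [-0.3,0,0,0.035,0,0,0],
  [-0.3,0,0.035,0.02,0,0,0],
  [-0.3,0,0.04,0,0,0,0],
  [-0.3,0,0.04,0,0,0,0],
])

```text
time_s: 18.15
ee_pos: [526.4, -51.7, 166.0]
ee_rot: [-180.0, -0.1, -6.7]
force: [0.4, 0.4, -0.6]
gripper_width: 32.1
gripper_force: 0.0
```

apply_moves([
  [-0.3,0,0.04,0,0,0,0],
  [-0.3,0,0.04,0,0,0,0],
  [-0.3,0,0.04,0,0,0,0],
  [-0.3,0,0,0,0,0,0],
])

```text
time_s: 18.48
ee_pos: [525.2, 73.6, 164.3]
ee_rot: [-179.8, 0.1, -6.2]
force: [-0.1, -0.5, -0.2]
gripper_width: 32.0
gripper_force: 0.0
```

Run:
```python
from h import *
S=grab("side");T=grab("top")
a=cv2.resize(T["color"][225:335,362:442,::-1],(400,550),interpolation=cv2.INTER_CUBIC)
b=cv2.resize(S["color"][270:325,285:365,::-1],(400,275),interpolation=cv2.INTER_CUBIC)
c=cv2.resize(T["color"][170:335,130:330,::-1],(400,275))
cv2.imwrite("pics/end.png",np.hstack([a,np.vstack([b,c])]))
```

```text
(no output)
```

View pics/end.png

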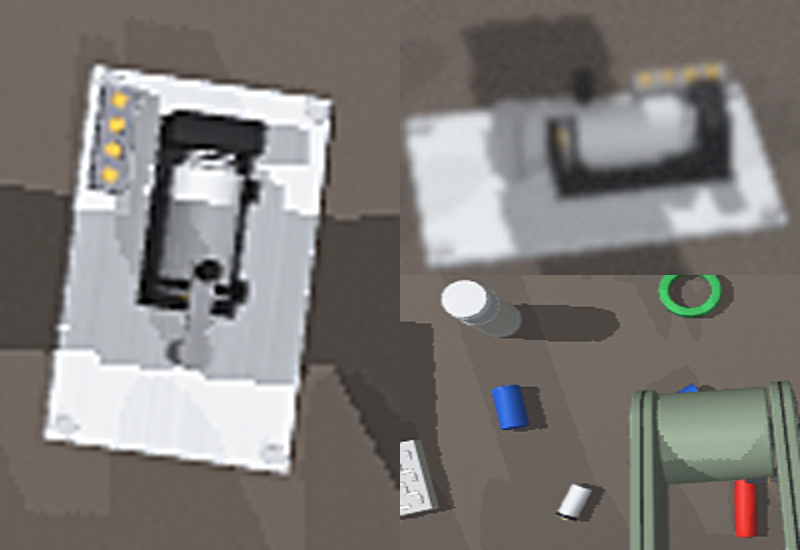

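Run:
```python
from h import *
S=grab("side");T=grab("top")
q=[545.5,-172.3,np.radians(173.25)]
for t in(0,5,10,15):
    a=np.radians(t); X=mod(q,[[56-38*np.cos(a),38*np.sin(a),65.5]])[0]; Y=mod(q,[[56-38*np.cos(a),38*np.sin(a),56.5]])[0]; print(t,X.round(1),proj(T,X).round(1),proj(S,Y).round(1))
print("pivot top",proj(T,mod(q,[[56,0,48]])[0]))
g=T["color"].astype(int).mean(2)[270:288,394:414]
m=(T["color"].astype(int).max(2)<35)
n,l,st,c=cv2.connectedComponentsWithStats(m[272:286,396:412].astype(np.uint8)); print(st.tolist(),(c+[396,272]).round(1).tolist())
print(g.astype(int))
for n in("top","side"):print(n,[(np.round(b["rect"],1).tolist(),round(b["score"],2)) for b in finder.boxes_of("keeper_knob",n)])
```

```text
0 [ 527.6 -170.2   65.5] [403.9 278.7] [321.5 287.2]
5 [ 527.1 -173.5   65.5] [405.3 278.9] [321.7 288. ]
10 [ 526.3 -176.7   65.5] [406.8 279.3] [321.7 288.8]
15 [ 525.2 -179.8   65.5] [408.1 279.9] [321.6 289.6]
pivot top [400.49287288 295.30756592]
[[0, 0, 16, 14, 182], [13, 0, 1, 1, 1], [13, 2, 1, 2, 2], [5, 5, 4, 4, 11], [0, 9, 3, 2, 4], [9, 8, 6, 6, 20], [0, 12, 3, 2, 4]] [[403.3, 277.9], [409.0, 272.0], [409.0, 274.5], [402.9, 278.6], [397.2, 281.2], [407.6, 282.9], [396.8, 284.8]]
[[ 43  96 124 133 138 141 149 171 177 177 178 174 172 172 160  96  52 165
  194 190]
 [ 44  98 124 134 140 143 146 152 178 178 178 175 173 171 163  60  74 208
  192 191]
 [ 51 121 128 135 139 143 149 156 181 181 178 173 173 170 158  27  76 208
  191 190]
 [ 63 123 128 138 140 145 149 151 158 181 177 173 174 170 158  35  97 204
  191 191]
 [ 64 127 132 143 141 145 152 154 152 155 180 173 172 166 152  13  95 204
  192 192]
 [ 64 126 133 144 140 148 152 156 156 158 182 176 173 164 147  32 129 200
  189 190]
 [ 79 130 137 145 142 149 155 161 166 174 197 185 179 160 107  54 169 198
  190 191]
 [ 96 126 1
[... 377 characters left out ...]
1 197 173  32  28  65 121
  200 188]
 [ 82  52  55  48   5  47 141 166 162 166 164   1  20  52  13  15  18  97
  205 189]
 [ 58  80 117 119 132 114 165 159 155 168 206   0  10  17  18  20  21  98
  206 188]
 [ 33  29  26  32  56  99 176 157 154 159 161 166 147 112  16  13  40 128
  202 187]
 [ 29  29  29  29  19  67 173 157 158 156 116  17  23  25  30  59  76 161
  196 187]
 [ 51  49   1   9   5  66 178 156 158 155  81  21  29  31  52 141 210 199
  192 187]
 [180 185 189 184 162 153 178 154 158 150  36   8  13  16  62 167 199 192
  188 185]]
top [([397.0, 258.9, 12.8, 24.6], 0.62), ([396.8, 277.5, 8.3, 24.0], 0.59), ([373.7, 239.8, 53.5, 81.6], 0.22)]
side [([303.1, 284.3, 22.6, 13.6], 0.6)]
```

The knob's top is at (403.1, 278.6) px, against (403.9, 278.7) expected at 0°, so the keeper is at its stop, and the bystanders in view are unmoved. I hand the job in.

```bash
python3 -c "
from workcell import env; print(env.job_done())"
```

```text
the job is handed in; nothing more can be done
None
```

The larger bare-metal cell is fitted fully home in the spring holder, the keeper is swung to its stop and released, and the job is handed in at about 19 s of the 54 s allowed; I don't have the judge's result.

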